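Unlock the bead drawer

TASK

Take the red-handled key out of its wooden stand, push it fully home into the lock on top of the green steel box, then turn it anticlockwise until the hidden bolt lets go and the drawer springs out. The lock sits loosely, so feel gently for the keyhole and never force the key; leave the key in the lock and do not disturb the bowl, jar and tin.

Things in the scene. Friction and masses are not known exactly. Their poses are not given: they have to be found in the camera images.
- key: Steel key, upright, tip down, in the stand; 60 g. Origin on its axis at the lower tip, z up the shaft. Shaft 8 mm diameter, lowest 2 mm tapering to 7.2 mm. Flat bit along +x to 13 mm from the axis, 4 mm thick (y), 8 to 18 mm above the tip; from 5 mm up a lead-in 2.4 mm thick, out to 12 mm. Round shoulder, 18 mm diameter, 8 mm thick, its underside 34 mm above the tip.
- key_grip (a point): Grip point in the key's red plastic handle, 66 mm above the tip on the key's axis, axes as the key. Handle 34 mm (x) by 12 mm (y), from 42 to 86 mm above the tip: grip it across y. A yellow mark is on the bit's side (+x).
- stand: Fixed wooden block 70 x 64 x 38 mm, origin centre of underside. The key hangs by its shoulder in a slot in its top (slot 23 x 11 mm), tip 4 mm above the bench, key axis over the block's origin; the key's x along the block's x. Lift it 45 mm straight up to clear it.
- chest: Fixed green steel box 200 (x) x 220 (y) x 110 mm, origin centre of underside, front with the drawer towards its -x. The drawer is held by a bolt hidden inside; it cannot be pulled or pried.
- lock (a point): Middle of the lock, level with the top of its brass plate (58 mm square, flat, 12 mm thick), 112 mm above the bench; axes as the box. The plate floats sideways: the true keyhole axis lies up to 6.5 mm from here in the box's x and also in its y, differs each time and is not measured. It yields sideways to about 3 N and stays where left. The keyhole slot always points along the box's +x.
- lock_home (a point): 34 mm below lock: depth of the key's tip when fully home, shoulder on plate. Keyhole: 10 mm square for the shaft (1 mm clearance all round), plus a slot 6 mm wide reaching 15 mm from the axis for the bit. Only within about 4 mm of home can the key turn: anticlockwise from above, against about 0.1 N m; bolt lets go at about 0.9 rad, stop at about 1.2. Stays where left; a turned key cannot come out.
- drawer (a joint): How far the drawer has come out, m: 0 locked, springs by itself to 0.04 towards the box's front (-x) when the bolt lets go.
- drawer_front (a point): Centre of the drawer's front panel (204 x 61 mm, brass knob), 38 mm above the bench.
- bowl: Green bowl, 96 mm across, 45 mm high, loose bystander; origin centre of underside.
- jar: Terracotta jar with wooden lid, 60 mm across, 75 mm high, loose bystander; origin centre of underside.
- tin: Metal tin with white paper wrap, 66 mm across, 70 mm high, loose bystander; origin centre of underside.
There are look-alikes about, which are no part of the job. There is more than one size of the key; the job needs the smallest.

How it is judged:
By the outcome, as a careful person would: the job done as asked, in the order asked, and still so for the second after the job is handed in, with the robot touching nothing.
It also fails if it takes over 72 s, if anything falls off the work surface, if the arm or the gripper's body presses on something with over 40 N, if the wrist force passes 120 N, or if a joint passes its speed limit or range.

ROBOT

A 6-joint arm with a two-finger parallel gripper is mounted at the origin on the work surface. World frame = base frame: x ahead of the robot, y to its left, z up, the work surface at z = 0. Lengths are in m, angles in rad, forces in N, time in s.
With the tool pointing down it reaches from about 0.375 to 0.975 m from the base axis. Payload 3.8 kg.
Tool frame: the origin (TCP) lies on the centre line of the jaws, within the pads' length; the fingertips stand 8 mm ahead of it and the grasp point (between the pads) lies 11 mm behind it; z points along the fingers, y is the direction in which the jaws open and shut (so a half turn about z gives the same grasp; the last joint's range is limited). The gripper opens to 85 mm and grips with 20 to 120 N. Pads are 22 mm wide; open, the fingers measure 114 mm over their backs; the gripper's body (76 mm by 85 mm) begins 54 mm behind the grasp point. The pads swing forward as they close: fully open they stand 13 mm farther back than shut.
Start: joints at [1.11, 0.264, 1.604, -0, 1.274, -0.037], TCP at [0.278, 0.615, 0.239] pointing down, gripper open.
Joint ranges: [-2.63, 2.63], [-0.94, 2.18], [0.31, 2.57], [-1.31, 4.45], [0, 2.66], [-2.55, 2.55]. Speed limits (rad/s): [2.57, 2.57, 3.14, 3.14, 3.14, 3.14].

INTERFACE

Orientations are given as a rotation vector (axis times angle).
In Python, from workcell import * gives the robot as it stands.
- The arm moves only by the tool play_rows, never from a script. Its arguments are lists of equal length, an entry for each row: "slide": the shift along the tool's x, y, z in cm, a list of three; "delta_rot": the turn, a rotation vector about the tool's x, y, z in rad, a list of three. In form: {"slide": [[x, y, z], ...], "delta_rot": [[wx, wy, wz], ...]}. A call has 1 to 12 rows; each row is the pose to reach, as a shift and turn from the pose measured when the call began, along the tool's axes at that moment; what a row does not reach only later rows make up. A row lasts 1/12 s, in which the tool goes at most 41.7 mm and 7.16 degrees, less where a joint would pass 70% of its speed; a pose out of reach is approached as far as the arm can. A call with a gripper value outside its range is refused whole. "hand" is the opening, from 0 (shut) to 1 (fully open), set as the call begins (left out, the last holds). The fingers move at their own pace and stop on an object; "force" is the grip in N (left out, the last holds). Time passes only in rows, so rows that repeat a pose let the fingers close. It gives the time, the measured TCP pose, the force and the opening at its end, in the units of the state.
- read_state(): the state, without advancing time (a new reading comes with each control period).
- read_camera(name): name is "scene" or "side" or "wrist"; returns a dict with "image" (400x640x3 uint8, red, green, blue), "depth" (400x640 float32, m along the optical axis (not along the pixel's ray), 0 where there is no reading), "fovy" (degrees; the focal length in pixels is half the picture's height over the tangent of half this angle, whatever the lens; pixels are square), "cx", "cy" (the principal point, pixels), "world_from_camera" (4x4, takes a point from camera to world coordinates); the wrist camera has in their place "hand_eye" (4x4, takes a point from camera to tool coordinates, whose origin is the TCP and whose axes are the flange's). Camera axes: x right, y up, looking along -z (the intrinsics and any distortion apply to the point x, -y, -z); pixel columns grow to the right and rows downward; lengths in m; the calibration is good to about 2 mm. A picture is of the moment at which its call begins: read the wrist's pose just before it.
- finish_job(): hands the job in, once; it reports no verdict.
Trained networks look in a picture, given as the dict that the camera call returned (one of the last four; its "shot" number tells which), for a name from the list of things; names that differ only in an ending like _2 or _b are one class to them, and where a whole thing is asked for, a point or a joint stands for the part that bears it (a point fixed in the world has none). Each returns a list of dicts, best first, with "conf" (0 to 1); they miss things now and then, are a little off and sometimes report something else, mostly with a low value. They report only what shows in the picture. A call takes as long as a camera call. They do not tell look-alikes from the thing itself.
- spot_in(target, picture): "bbox" ([centre column, centre row, width, height] in pixels, round what is visible of it).
- landmark_of(target, picture): "at" ([column, row] in pixels: a listed point, or the origin of a listed thing).
The state is a dict: "time": time; "q": joint angles; "joint_vel": joint speeds; "joint_torque": joint torques, N m; "tool_pos": TCP position; "tcp_rot": TCP orientation; "wrist_force": force on the tool from outside, world axes, zero at the start; "torque": the same for the moment, N m; "width": opening from 0.0 (shut) to 1.0 (fully open).
Only numpy, scipy, OpenCV 4.12 (cv2) and the standard library are available. Lean on these libraries where they do the work, as an engineer would, in place of code of your own. Each camera call takes 0.05 s, during which the arm holds its last target.

## Working session

There is one attempt and no reset: what is moved stays moved. The work goes in short steps, Python scripts to look and compute and a tool call to move; the robot and the scene stay as the last step left them, time stands still between calls to the robot, and variables do not carry over. Pictures are saved under pics/ and viewed, and the job is handed in when it is done.

Besides the shell and the picture viewer there is one more tool, called after ">>>" as name(argument=value, ...) on one line, values as JSON. play_rows: Moves the arm, as the interface text tells. Its arguments: {"type":"object","properties":{"slide":{"type":"array"},"delta_rot":{"type":"array"},"hand":{"type":"number"},"force":{"type":"number"}},"required":["slide","delta_rot"]}

```bash
ls; mkdir -p pics; cat > h.py <<'E'
from workcell import *
import numpy as np, cv2
from scipy.spatial.transform import Rotation as R
def save(c,n): cv2.imwrite('pics/'+n,cv2.cvtColor(c['image'],cv2.COLOR_RGB2BGR))
def T(s):
    M=np.eye(4);M[:3,:3]=R.from_rotvec(s['tcp_rot']).as_matrix();M[:3,3]=s['tool_pos'];return M
def W(c,s=None):
    return np.array(c['world_from_camera']) if 'world_from_camera' in c else T(s)@np.array(c['hand_eye'])
def ray(c,uv,s=None):
    f=200/np.tan(np.radians(c['fovy'])/2);M=W(c,s)
    d=np.array([(uv[0]-c['cx'])/f,-(uv[1]-c['cy'])/f,-1.])
    return M[:3,3],M[:3,:3]@d
def atz(c,uv,z,s=None):
    o,d=ray(c,uv,s);return o+d*(z-o[2])/d[2]
def dep(c,uv,s=None):
    o,d=ray(c,uv,s);u,v=int(round(uv[0])),int(round(uv[1]));return o+d*c['depth'][v,u]
E
python3 - <<'E'
from h import *
s=read_state();print(s)
for n in ['scene','side','wrist']:
    c=read_camera(n);save(c,n+'0.png');print(n,{k:v for k,v in c.items() if k not in('image','depth')})
    for t in ['key','key_grip','stand','chest','lock','drawer_front']:
        print(t,[(np.round(d['at']),round(d['conf'],2)) for d in landmark_of(t,c)][:5])
E
```

```text
pics
{'time': 0.0, 'q': array([ 1.11012280e+00,  2.64763413e-01,  1.60541013e+00, -6.16710579e-06,
        1.27369442e+00, -3.68991104e-02]), 'joint_vel': array([ 0.00148995, -0.000816  , -0.00151977,  0.00116829, -0.00017878,
        0.00121041]), 'joint_torque': array([-1.74299821e-03, -5.15129828e+01, -3.67309785e+01, -3.13643641e-04,
        1.31263406e-02,  6.21565391e-06]), 'tool_pos': array([0.27724099, 0.61463636, 0.23793559]), 'tcp_rot': array([-0.6605737 , -3.07078994,  0.00346567]), 'wrist_force': array([ 0.1101454 , -0.16004383, -0.02228779]), 'torque': array([-0.03419652, -0.05363361,  0.01431945]), 'width': 1.0021679942809079}
scene {'fovy': 55.139456128514524, 'cx': 318.1300480623849, 'cy': 199.0617855267138, 'world_from_camera': array([[-0.3151165 , -0.63763274,  0.70294102,  1.2761836 ],
       [ 0.94901381, -0.21843679,  0.22728431,  0.24998076],
       [ 0.00862427,  0.73872177,  0.67395531,  0.76503973],
       [ 0.        ,  0.        ,  0.        ,  1.        ]]), 'shot': 1}
key [(array([260., 178.]), 0.61), (array([253., 196.]), 0.49)]
key_grip [(array([218., 1
[... 791 characters left out ...]
), 0.77), (array([362., 271.]), 0.56)]
stand [(array([360., 290.]), 0.93)]
chest [(array([337., 210.]), 0.86)]
lock [(array([331., 182.]), 0.6)]
drawer_front [(array([308., 214.]), 0.68)]
wrist {'fovy': 62.738419643502304, 'cx': 315.43074502317603, 'cy': 200.45262022876182, 'hand_eye': array([[-1.00892258e-04,  9.47546209e-01,  3.19618792e-01,
         8.24234333e-02],
       [ 9.99999830e-01, -8.78564474e-05,  5.76124712e-04,
         7.24333669e-04],
       [ 5.73985359e-04,  3.19618796e-01, -9.47546039e-01,
        -1.34010327e-01],
       [ 0.00000000e+00,  0.00000000e+00,  0.00000000e+00,
         1.00000000e+00]]), 'shot': 3}
key []
key_grip []
stand []
chest []
lock []
drawer_front []
```

View pics/scene0.png

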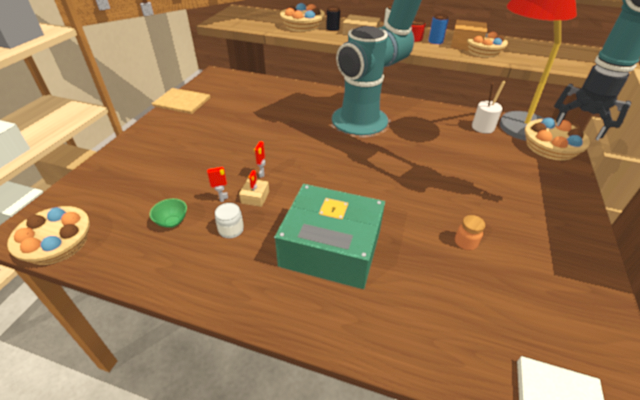

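View pics/side0.png

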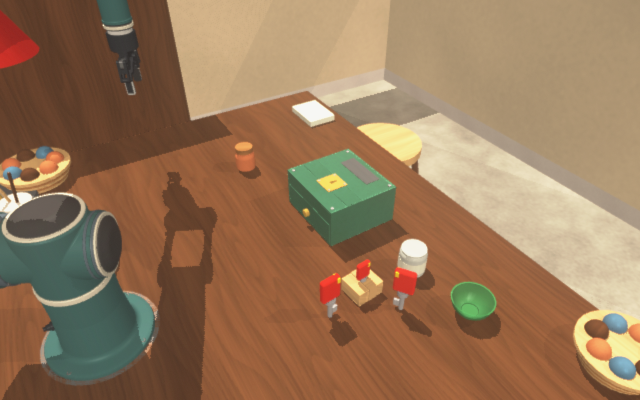

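View pics/wrist0.png

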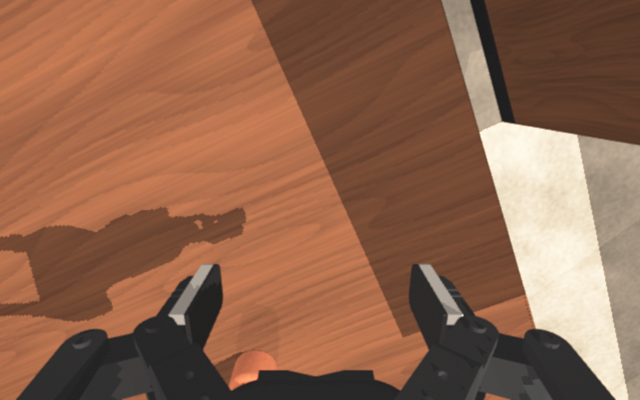

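```bash
python3 - <<'E'
from h import *
a=cv2.imread('pics/scene0.png')[130:290,130:420];b=cv2.imread('pics/side0.png')[140:330,270:510]
cv2.imwrite('pics/z1.png',cv2.resize(a,None,fx=2.7,fy=2.7,interpolation=2));cv2.imwrite('pics/z2.png',cv2.resize(b,None,fx=3,fy=3,interpolation=2))
sc=read_camera('scene');sd=read_camera('side')
print('scene grip',atz(sc,(250,177),.07),'stand',atz(sc,(256,199),0), 'lock',atz(sc,(339,209),.112))
print('side grip',atz(sd,(362,271),.07),'stand',atz(sd,(360,290),0),'lock',atz(sd,(331,182),.112),'chest',atz(sd,(337,210),0))
# chest top corners scene: 
for n,c in(('sc',sc),('sd',sd)):
  for t in ['chest','stand','bowl','jar','tin']:
    print(n,t,[(np.round(d['bbox']),round(d['conf'],2)) for d in spot_in(t,c)][:4])
E
```

```text
scene grip [ 0.52549694 -0.19876647  0.07      ] stand [ 0.53754437 -0.18196889  0.        ] lock [0.61285291 0.08978534 0.112     ]
side grip [ 0.52672417 -0.1916663   0.07      ] stand [ 0.5294863  -0.18592578  0.        ] lock [0.6128292  0.07592339 0.112     ] chest [0.63940032 0.08491715 0.        ]
sc chest [(array([330., 237., 110., 103.]), 0.84)]
sc stand [(array([253., 195.,  30.,  29.]), 0.86)]
sc bowl [(array([170., 215.,  34.,  32.]), 0.88)]
sc jar [(array([471., 235.,  33.,  34.]), 0.62), (array([252., 179.,  10.,  19.]), 0.33)]
sc tin []
sd chest [(array([339., 197., 107.,  97.]), 0.88)]
sd stand [(array([361., 289.,  42.,  34.]), 0.86)]
sd bowl [(array([475., 301.,  44.,  37.]), 0.89)]
sd jar [(array([246., 157.,  16.,  28.]), 0.6)]
sd tin [(array([414., 259.,  29.,  40.]), 0.87)]
```

View pics/z1.png

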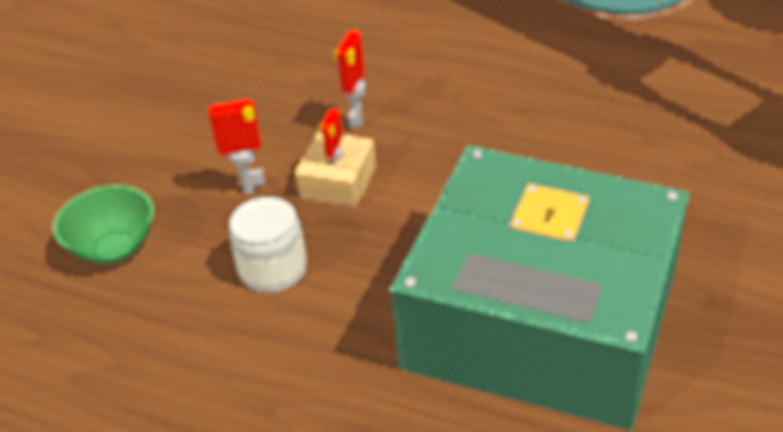

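View pics/z2.png

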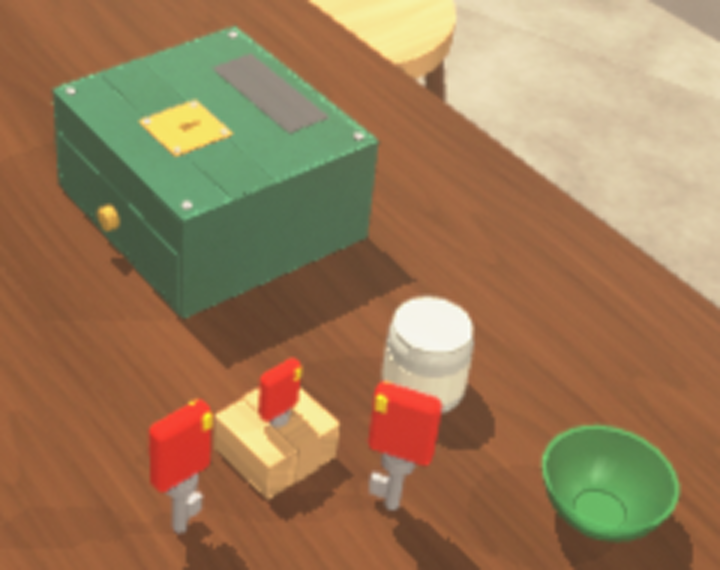

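```bash
cat >> h.py <<'E'
def yaw_of(s):
    x=T(s)[:3,0];return np.arctan2(x[1],x[0])
def plan(s,p,yaw):
    """slide cm & delta_rot for tool down, tool x heading yaw"""
    M=T(s);Rt=np.array([[np.cos(yaw),np.sin(yaw),0],[np.sin(yaw),-np.cos(yaw),0],[0,0,-1.]])
    return np.round(M[:3,:3].T@(np.array(p)-M[:3,3])*100,2),np.round(R.from_matrix(M[:3,:3].T@Rt).as_rotvec(),4)
E
python3 - <<'E'
from h import *
s=read_state();print('yaw',yaw_of(s),T(s)[:3,:3].round(3))
sc=read_camera('scene');sd=read_camera('side')
f=lambda z,k,o:(z[0]/k+o[0],z[1]/k+o[1])
for n,c,k,o,pts in(('sc',sc,2.7,(130,130),[(478,154),(672,196),(410,282),(631,336),(549,213)]),('sd',sd,3,(270,140),[(70,90),(233,34),(359,136),(187,205),(187,127)])):
  for p in pts:
    uv=f(p,k,o);print(n,p,atz(c,uv,.111).round(4),dep(c,uv).round(4))
# stand in depth: points cloud
for n,c,b in(('sc',sc,(225,140,285,215)),('sd',sd,(310,250,430,325))):
  pts=[]
  for v in range(b[1],b[3]):
    for u in range(b[0],b[2]):
      r,g,bl=c['image'][v,u].astype(int)
      if r>120 and g<60 and c['depth'][v,u]>0: pts.append((u,v,*dep(c,(u,v)).round(3)))
  pts=np.array(pts)
  lab=cv2.connectedComponents(((c['image'][...,0]>120)&(c['image'][...,1]<60)).astype(np.uint8))[1]
  L=np.array([lab[int(p[1]),int(p[0])] for p in pts])
  for l in set(L):
    q=pts[L==l]
    if len(q)>15: print(n,len(q),np.median(q,0),q.min(0),q.max(0))
E
```

```text
yaw 2.7177993111609684 [[-0.912  0.411  0.   ]
 [ 0.411  0.912  0.   ]
 [-0.     0.    -1.   ]]
sc (478, 154) [ 0.559  -0.0129  0.111 ] [ 0.5601 -0.0125  0.112 ]
sc (672, 196) [0.557 0.178 0.111] [0.5584 0.1782 0.1122]
sc (410, 282) [ 0.7355 -0.0114  0.111 ] [ 0.7349 -0.0118  0.1102]
sc (631, 336) [0.7324 0.1805 0.111 ] [0.7311 0.1804 0.1094]
sc (549, 213) [0.616  0.0762 0.111 ] [0.6093 0.0744 0.1044]
sd (70, 90) [0.5558 0.1761 0.111 ] [0.5551 0.1747 0.1121]
sd (233, 34) [0.7327 0.1785 0.111 ] [0.7314 0.1765 0.1125]
sd (359, 136) [ 0.7353 -0.0136  0.111 ] [ 0.7358 -0.013   0.1104]
sd (187, 205) [ 0.5592 -0.0163  0.111 ] [ 0.5602 -0.0148  0.1095]
sd (187, 127) [0.6158 0.074  0.111 ] [0.6175 0.0767 0.1087]
sc 126 [ 2.590e+02  1.540e+02  4.445e-01 -2.040e-01  9.600e-02] [ 2.55e+02  1.42e+02  4.15e-01 -2.17e-01  6.70e-02] [ 2.64e+02  1.63e+02  4.58e-01 -1.98e-01  1.20e-01]
sc 69 [ 2.53e+02  1.76e+02  5.35e-01 -1.84e-01  7.60e-02] [ 2.50e+02  1.70e+02  4.13e-01 -2.54e-01 -1.00e-03] [ 2.56e+02  1.87e+02  5.50e-01 -1.79e-01  9.30e-02]
sd 106 [ 3.62e+02  2.72e+02  5.24e-01 -1.95e-01  7.00e-02] [ 3.57e+02  2.65e+02  5.14e-01 -1.98e-01  5.30e-02] [ 3.68e+02  2.78e+02  5.42e-01 -1.87e-01  8.90e-02]
sd 318 [ 4.050e+02  2.840e+02  5.710e-01 -2.815e-01  8.900e-02] [ 3.93e+02  2.74e+02  5.57e-01 -2.97e-01  6.30e-02] [ 4.15e+02  2.93e+02  5.86e-01 -2.60e-01  1.15e-01]
sd 314 [ 3.29e+02  2.91e+02  4.24e-01 -2.19e-01  9.00e-02] [ 3.20e+02  2.80e+02  4.07e-01 -2.22e-01  6.40e-02] [ 3.39e+02  3.02e+02  4.51e-01 -2.07e-01  1.18e-01]
```

```bash
python3 - <<'E'
from h import *
print(plan(read_state(),(.53,-.19,.25),.3))
E
```

```text
(array([-56.13, -63.02,  -1.07]), array([-0.    ,  0.    ,  2.4178]))
```

>>> play_rows(slide=[[-56.1, -63, -1.1], [-56.1, -63, -1.1], [-56.1, -63, -1.1], [-56.1, -63, -1.1], [-56.1, -63, -1.1], [-56.1, -63, -1.1], [-56.1, -63, -1.1], [-56.1, -63, -1.1], [-56.1, -63, -1.1], [-56.1, -63, -1.1], [-56.1, -63, -1.1], [-56.1, -63, -1.1]], delta_rot=[[0, 0, 2.42], [0, 0, 2.42], [0, 0, 2.42], [0, 0, 2.42], [0, 0, 2.42], [0, 0, 2.42], [0, 0, 2.42], [0, 0, 2.42], [0, 0, 2.42], [0, 0, 2.42], [0, 0, 2.42], [0, 0, 2.42]], hand=0.5)

```text
time: 2.75
tool_pos: [0.4273, 0.1363, 0.2463]
tcp_rot: [2.582, 1.789, 0.002]
wrist_force: [0.7, 1.1, 0.7]
width: 0.5
```

```bash
python3 - <<'E'
from h import *
s=read_state();print(s['time'],s['tool_pos'],s['q'],yaw_of(s),s['width'],plan(s,(.53,-.19,.25),.3))
c=read_camera('wrist');save(c,'w1.png')
E
```

```text
2.75 [0.42728354 0.1363316  0.24629965] [ 2.53293119e-01 -1.82590665e-01  2.05455000e+00  2.21356318e-05
  1.26821938e+00  6.12162934e-01] 1.2119204062558189 0.5002863178673201 (array([-26.95,  21.08,  -0.37]), array([ 7.000e-04, -1.300e-03,  9.119e-01]))
```

View pics/w1.png

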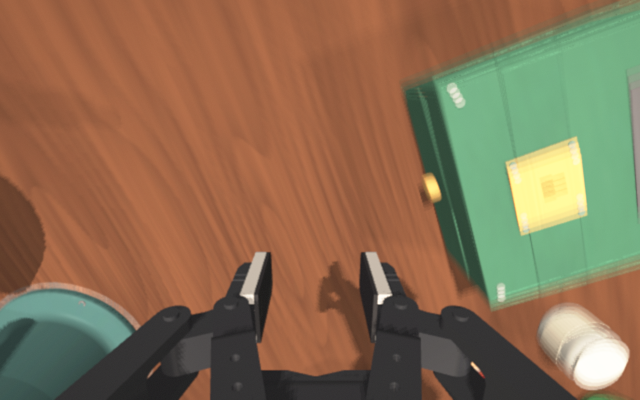

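>>> play_rows(slide=[[-26.9, 21.1, -0.4], [-26.9, 21.1, -0.4], [-26.9, 21.1, -0.4], [-26.9, 21.1, -0.4], [-26.9, 21.1, -0.4], [-26.9, 21.1, -0.4], [-26.9, 21.1, -0.4], [-26.9, 21.1, -0.4], [-26.9, 21.1, -0.4], [-26.9, 21.1, -0.4], [-26.9, 21.1, -0.4], [-26.9, 21.1, -0.4]], delta_rot=[[0, 0, 0.91], [0, 0, 0.91], [0, 0, 0.91], [0, 0, 0.91], [0, 0, 0.91], [0, 0, 0.91], [0, 0, 0.91], [0, 0, 0.91], [0, 0, 0.91], [0, 0, 0.91], [0, 0, 0.91], [0, 0, 0.91]])

```text
time: 3.8
tool_pos: [0.5287, -0.1965, 0.2524]
tcp_rot: [3.103, 0.457, 0.002]
wrist_force: [0.3, -0.1, -0.7]
width: 0.499
```

```bash
python3 - <<'E'
from h import *
s=read_state();print(s['time'],s['tool_pos'],s['q'],yaw_of(s),s['width'],plan(s,(.53,-.19,.25),.3))
c=read_camera('wrist');save(c,'w2.png');np.save('w2d.npy',c['depth'])
import pickle;pickle.dump((s,c),open('w2.pkl','wb'))
for t in ['key','key_grip','stand']:
    print(t,[(np.round(d['at']),round(d['conf'],2)) for d in landmark_of(t,c)][:5])
E
```

```text
3.8 [ 0.52874392 -0.19646023  0.25241436] [-0.39771645  0.04399735  1.83149083 -0.00381942  1.26214355  0.88194931] 0.2922855701054031 0.4994301451774649 (array([ 0.31, -0.58,  0.24]), array([ 0.0053, -0.0007, -0.0077]))
key [(array([310., 159.]), 0.69), (array([388., 144.]), 0.6), (array([304., 236.]), 0.56)]
key_grip [(array([410., 158.]), 0.96), (array([306., 172.]), 0.93), (array([302., 271.]), 0.64)]
stand [(array([307., 158.]), 0.91)]
```

View pics/w2.png

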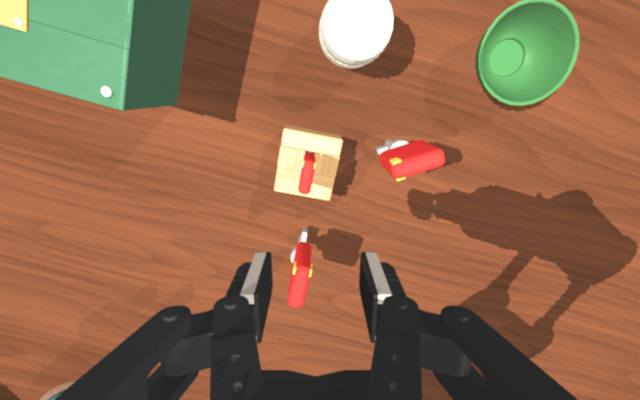

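```bash
python3 - <<'E'
from h import *
import pickle;s,c=pickle.load(open('w2.pkl','rb'))
im=cv2.imread('pics/w2.png')[110:220,250:370];cv2.imwrite('pics/w2z.png',cv2.resize(im,None,fx=5,fy=5,interpolation=2))
print(atz(c,(306,172),.07,s),atz(c,(307,158),0,s))
I=c['image'].astype(int);m=(I[...,0]>150)&(I[...,1]<60)
m[:110]=0;m[220:]=0;m[:,:260]=0;m[:,350:]=0
v,u=np.nonzero(m);P=np.array([dep(c,(a,b),s) for a,b in zip(u,v)])
ok=np.abs(P[:,2]-.089)<.012;print(ok.sum(),np.percentile(P[:,2],[5,50,95]));top=P[ok]
for zc in(.08,.086):
  q=P[P[:,2]>zc];r=cv2.minAreaRect((q[:,:2]*1000).astype(np.float32));print(zc,len(q),r)
# stand top
m=np.zeros(I.shape[:2],bool);m[110:220,260:360]=1
v,u=np.nonzero(m);P=np.array([dep(c,(a,b),s) for a,b in zip(u,v)])
q=P[(P[:,2]>.032)&(P[:,2]<.044)];print(len(q),cv2.minAreaRect((q[:,:2]*1000).astype(np.float32)))
E
```

```text
[ 0.53162568 -0.18634305  0.07      ] [ 0.53168087 -0.18602602  0.        ]
13 [0.05630195 0.07127104 0.08588298]
0.08 11 ((576.59912109375, -177.35423278808594), (61.93631362915039, 5.666110992431641), 16.34888458251953)
0.086 3 ((577.5751342773438, -179.53726196289062), (61.29932403564453, 0.0), -164.51768493652344)
3174 ((530.981689453125, -187.30093383789062), (70.28963470458984, 64.07748413085938), 6.049603462219238)
```

View pics/w2z.png

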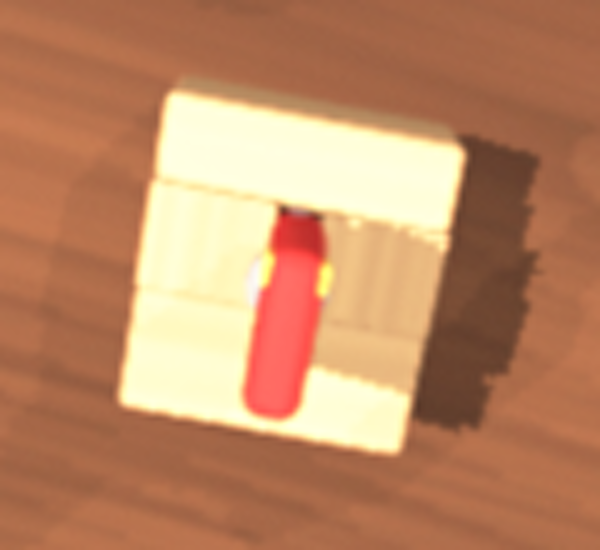

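```bash
python3 - <<'E'
from h import *
s=read_state()
print(plan(s,(.531,-.1868,.13),.106),plan(s,(.531,-.1868,.059),.106))
E
```

```text
(array([ 0.45, -0.91, 12.28]), array([ 0.0064, -0.002 ,  0.1874])) (array([ 0.44, -0.96, 19.38]), array([ 0.0064, -0.002 ,  0.1874]))
```

>>> play_rows(slide=[[0.45, -0.9, 3], [0.45, -0.9, 6], [0.45, -0.9, 9], [0.45, -0.9, 11], [0.45, -0.9, 12], [0.45, -0.9, 12], [0.45, -0.9, 12], [0.45, -0.9, 12]], delta_rot=[[0.006, -0.002, 0.187], [0.006, -0.002, 0.187], [0.006, -0.002, 0.187], [0.006, -0.002, 0.187], [0.006, -0.002, 0.187], [0.006, -0.002, 0.187], [0.006, -0.002, 0.187], [0.006, -0.002, 0.187]], hand=0.5)

```text
time: 4.67
tool_pos: [0.5324, -0.1872, 0.1347]
tcp_rot: [3.135, 0.168, 0.005]
wrist_force: [0.3, -0.8, 0.5]
width: 0.5
```

```bash
python3 - <<'E'
from h import *
s=read_state();print(s['time'],s['tool_pos'],yaw_of(s),s['width'],plan(s,(.531,-.1868,.059),.106))
c=read_camera('wrist');save(c,'w3.png')
I=c['image'].astype(int)
for t in ['key','key_grip','stand']:
    print(t,[(np.round(d['at']),round(d['conf'],2),) for d in landmark_of(t,c)][:5])
v,u=np.nonzero(c['depth']>0);P=np.array([dep(c,(a,b),s) for a,b in zip(u,v)])
near=(abs(P[:,0]-.531)<.05)&(abs(P[:,1]+.187)<.05)
q=P[near&(abs(P[:,2]-.038)<.004)];print(len(q),cv2.minAreaRect((q[:,:2]*1000).astype(np.float32)))
red=(I[v,u,0]>150)&(I[v,u,1]<60)
for lo,hi in((.05,.084),(.084,.1)):
  q=P[near&red&(P[:,2]>lo)&(P[:,2]<hi)];print(len(q),q.min(0) if len(q) else 0,q.max(0) if len(q) else 0, cv2.minAreaRect((q[:,:2]*1000).astype(np.float32)))
E
```

```text
4.6667 [ 0.53242775 -0.18716701  0.13472992] 0.10690569234653233 0.5001520071337215 (array([-0.16, -0.07,  7.57]), array([ 0.0018, -0.0028,  0.0009]))
key [(array([425., 150.]), 0.64), (array([315., 195.]), 0.59), (array([328., 291.]), 0.57)]
key_grip [(array([478., 180.]), 0.87), (array([316., 226.]), 0.81), (array([334., 369.]), 0.61)]
stand [(array([316., 194.]), 0.58)]
6251 ((531.1768798828125, -187.1812286376953), (70.20297241210938, 64.21488952636719), 6.043736457824707)
229 [ 0.54597036 -0.19028209  0.05012017] [ 0.54848012 -0.1808545   0.08393769] ((547.3672485351562, -185.49276733398438), (1.9711596965789795, 9.437700271606445), 5.260626316070557)
91 [ 0.52147064 -0.18949775  0.08414517] [ 0.54818269 -0.18173524  0.09053132] ((535.2217407226562, -183.8392791748047), (7.498425006866455, 26.834123611450195), 81.44937133789062)
```

View pics/w3.png

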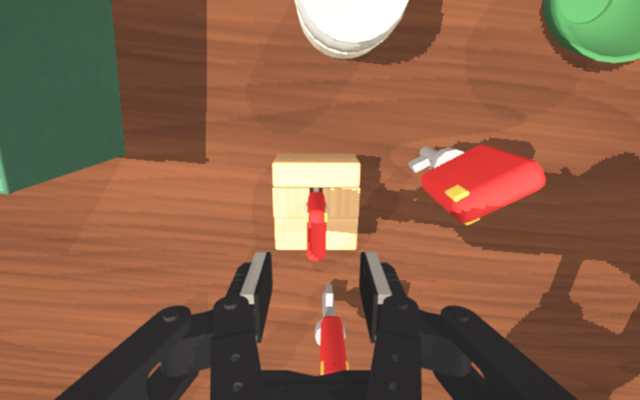

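>>> play_rows(slide=[[-0.13, 0, 2.5], [-0.13, 0, 5], [-0.13, 0, 6.8], [-0.13, 0, 7.55], [-0.13, 0, 7.55], [-0.13, 0, 7.55], [-0.13, 0, 7.55]], delta_rot=[[0.002, -0.003, 0], [0.002, -0.003, 0], [0.002, -0.003, 0], [0.002, -0.003, 0], [0.002, -0.003, 0], [0.002, -0.003, 0], [0.002, -0.003, 0]])

```text
time: 5.45
tool_pos: [0.5324, -0.1882, 0.0606]
tcp_rot: [3.136, 0.167, 0.003]
wrist_force: [-0.8, -0.4, 0.5]
width: 0.499
```

```bash
python3 - <<'E'
from h import *
s=read_state();print(s['time'],s['tool_pos'],yaw_of(s),s['wrist_force'],plan(s,(.5312,-.1872,.059),.1055))
c=read_camera('wrist');save(c,'w4.png')
E
```

```text
5.45 [ 0.53237204 -0.18818167  0.06062415] 0.10632932603607018 [-0.78381576 -0.40921371  0.52387686] (array([-0.11, -0.11,  0.16]), array([ 0.0011, -0.0021,  0.0008]))
```

View pics/w4.png

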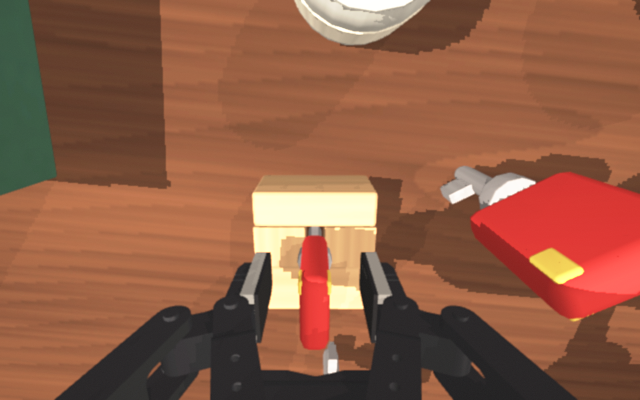

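>>> play_rows(slide=[[-0.15, -0.12, 0.2], [-0.15, -0.12, 0.2], [-0.15, -0.12, 0.2]], delta_rot=[[0.001, -0.002, 0], [0.001, -0.002, 0], [0.001, -0.002, 0]])

```text
time: 5.75
tool_pos: [0.5313, -0.1873, 0.0596]
tcp_rot: [3.136, 0.167, 0.003]
wrist_force: [-0.1, -0.2, 0.8]
width: 0.503
```

>>> play_rows(slide=[[0, 0, 0], [0, 0, 0], [0, 0, 0], [0, 0, 0], [0, 0, 0], [0, 0, 0], [0, 0, 0], [0, 0, 0]], delta_rot=[[0, 0, 0], [0, 0, 0], [0, 0, 0], [0, 0, 0], [0, 0, 0], [0, 0, 0], [0, 0, 0], [0, 0, 0]], hand=0, force=70)

```text
time: 6.42
tool_pos: [0.5316, -0.1874, 0.0599]
tcp_rot: [3.136, 0.167, 0.003]
wrist_force: [-0.4, 0.1, 5.1]
width: 0.13
```

```bash
python3 - <<'E'
from h import *
s=read_state();print(s)
E
```

```text
{'time': 6.4167, 'q': array([-3.83082166e-01,  2.31823050e-01,  2.00394811e+00,  9.08722201e-05,
        9.03571480e-01,  1.08121257e+00]), 'joint_vel': array([-5.52009250e-05, -1.96802688e-04,  1.12332855e-03,  2.08836096e-04,
       -1.36586588e-03, -6.83790551e-04]), 'joint_torque': array([-2.44834470e-01, -4.09391570e+01, -2.89561611e+01, -1.13879812e-01,
       -3.63793960e-01, -1.31230470e-03]), 'tool_pos': array([ 0.53159608, -0.18735643,  0.05993506]), 'tcp_rot': array([3.13625761, 0.16707795, 0.00324969]), 'wrist_force': array([-0.35454886,  0.0818831 ,  5.06440718]), 'torque': array([0.13480932, 0.15453638, 0.03526813]), 'width': 0.12973198108246511}
```

>>> play_rows(slide=[[0, 0, -1], [0, 0, -2.5], [0, 0, -4.5], [0, 0, -7], [0, 0, -10], [0, 0, -13], [0, 0, -15], [0, 0, -16], [0, 0, -16], [0, 0, -16]], delta_rot=[[0.001, -0.002, 0], [0.001, -0.002, 0], [0.001, -0.002, 0], [0.001, -0.002, 0], [0.001, -0.002, 0], [0.001, -0.002, 0], [0.001, -0.002, 0], [0.001, -0.002, 0], [0.001, -0.002, 0], [0.001, -0.002, 0]])

```text
time: 7.25
tool_pos: [0.531, -0.1872, 0.2196]
tcp_rot: [3.137, 0.167, -0.0]
wrist_force: [-0.8, 0.8, -1.1]
width: 0.131
```

```bash
python3 - <<'E'
from h import *
s=read_state();print(s['time'],s['tool_pos'],yaw_of(s),s['wrist_force'],s['width'])
c=read_camera('wrist');save(c,'w5.png')
c=read_camera('side');save(c,'s5.png')
print(plan(s,(.60,.08,.23),.014))
E
```

```text
7.25 [ 0.53104733 -0.18720116  0.21961809] 0.1063954114027582 [-0.76114364  0.8089302  -1.09295068] 0.13114182000660923
(array([  9.69, -25.84,  -1.04]), array([0.    , 0.0001, 0.0924]))
```

View pics/w5.png

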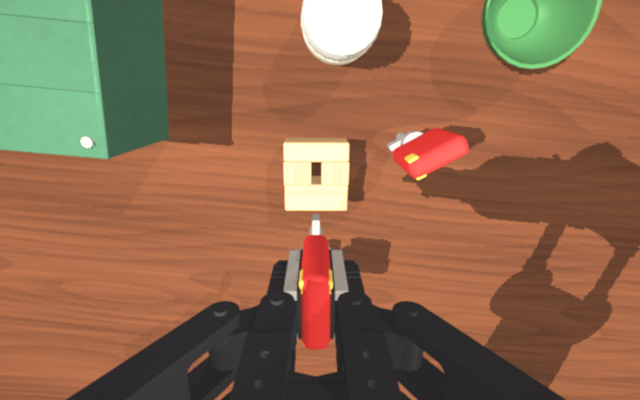

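View pics/s5.png

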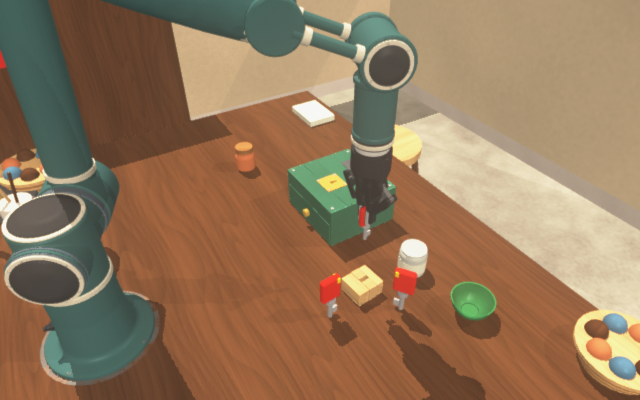

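```bash
python3 - <<'E'
from h import *
s=read_state();print(plan(s,(.585,.077,.235),.014))
E
```

```text
(array([  8.27, -25.64,  -1.71]), array([-0.0015,  0.0033,  0.0924]))
```

>>> play_rows(slide=[[8.2, -25.7, -1.5], [8.2, -25.7, -1.5], [8.2, -25.7, -1.5], [8.2, -25.7, -1.5], [8.2, -25.7, -1.5], [8.2, -25.7, -1.5], [8.2, -25.7, -1.5], [8.2, -25.7, -1.5], [8.2, -25.7, -1.5], [8.2, -25.7, -1.5], [8.2, -25.7, -1.5], [8.2, -25.7, -1.5]], delta_rot=[[0, 0, 0.092], [0, 0, 0.092], [0, 0, 0.092], [0, 0, 0.092], [0, 0, 0.092], [0, 0, 0.092], [0, 0, 0.092], [0, 0, 0.092], [0, 0, 0.092], [0, 0, 0.092], [0, 0, 0.092], [0, 0, 0.092]])

```text
time: 8.35
tool_pos: [0.5838, 0.0761, 0.2321]
tcp_rot: [-3.141, -0.02, 0.007]
wrist_force: [0.4, 0.5, -0.1]
width: 0.132
```

```bash
python3 - <<'E'
from h import *
import pickle
s=read_state();print(s['time'],s['tool_pos'],yaw_of(s),s['wrist_force'],s['width'],s['joint_vel'])
c=read_camera('wrist');save(c,'w6.png');pickle.dump((s,c),open('w6.pkl','wb'))
for t in ['key','key_grip','lock']:
    print(t,[(np.round(d['at']),round(d['conf'],2),) for d in landmark_of(t,c)][:5])
im=cv2.imread('pics/w6.png')[60:260,220:420];cv2.imwrite('pics/w6z.png',cv2.resize(im,None,fx=3,fy=3,interpolation=2))
E
```

```text
8.35 [0.58378985 0.0760608  0.23214842] 0.012557582045351845 [ 0.39055615  0.54171577 -0.08545665] 0.13222781004418913 [-0.00241149 -0.00561783 -0.00650215  0.00140611 -0.00172061  0.00165342]
key [(array([619., 175.]), 0.94), (array([537., 284.]), 0.66), (array([314., 230.]), 0.56)]
key_grip [(array([317., 287.]), 0.97), (array([594., 333.]), 0.71)]
lock [(array([308., 156.]), 0.78)]
```

View pics/w6.png

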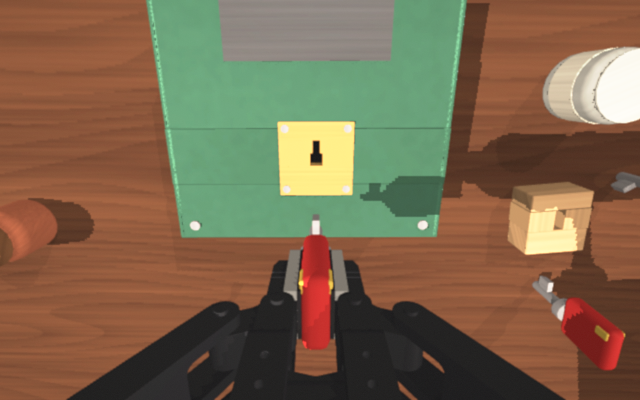

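View pics/w6z.png

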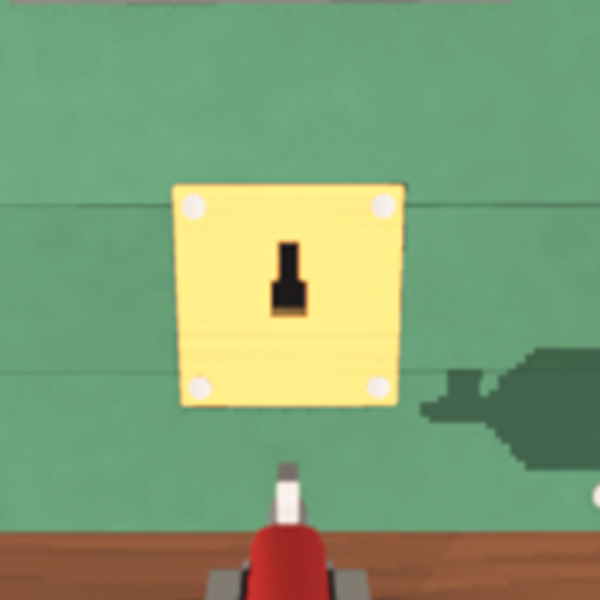

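```bash
python3 - <<'E'
from h import *
import pickle
s,c=pickle.load(open('w6.pkl','rb'))
g=lambda a,b:(220+(a+.5)/3-.5,60+(b+.5)/3-.5)
pr=lambda n,uv,z:print(n,atz(c,uv,z,s).round(4))
h=atz(c,g(289,298.5),.112,s);print('hole',h,dep(c,(330,165),s))
pr('slot end',g(288,242),.112)
for k in [(175,185),(405,185),(398,405),(182,405),(193,207),(383,207),(378,387),(200,387)]: pr(k,g(*k),.112)
for uv in [(195,226),(422,226)]: pr(uv,uv,.111)
a=atz(c,(166,128),.11,s);b=atz(c,(446,128),.11,s);print(a,b,'seam angle')
# project a tool point
def proj(p):
    q=np.linalg.inv(np.array(c['hand_eye']))@np.r_[p,1];f=200/np.tan(np.radians(c['fovy'])/2)
    return c['cx']+f*q[0]/-q[2],c['cy']-f*q[1]/-q[2]
for n,p in dict(tipaxis=(0,0,.056),bitout=(.013,0,.048),bitlow=(.012,0,.051),handletop=(0,0,-.03),tiptop=(.004,0,.056)).items(): print(n,proj(p))
im=cv2.imread('pics/w6.png')[200:360,260:370];cv2.imwrite('pics/w6k.png',cv2.resize(im,None,fx=5,fy=5,interpolation=2))
E
```

```text
hole [0.61406577 0.07671884 0.112     ] [0.60966604 0.06564766 0.11253951]
slot end [0.6287 0.0772 0.112 ]
(175, 185) [0.6427 0.1058 0.112 ]
(405, 185) [0.6434 0.0479 0.112 ]
(398, 405) [0.5852 0.0468 0.112 ]
(182, 405) [0.5845 0.1053 0.112 ]
(193, 207) [0.6373 0.1014 0.112 ]
(383, 207) [0.6379 0.0532 0.112 ]
(378, 387) [0.5902 0.0524 0.112 ]
(200, 387) [0.5896 0.1004 0.112 ]
(195, 226) [0.5555 0.178  0.111 ]
(422, 226) [ 0.5579 -0.0134  0.111 ]
[0.63640728 0.19195077 0.11      ] [ 0.63908581 -0.02255055  0.11      ] seam angle
tipaxis (np.float64(316.46217932340977), np.float64(227.9376133519681))
bitout (np.float64(316.5320984444381), np.float64(213.12121424028854))
bitlow (np.float64(316.51095667913046), np.float64(212.90386192412117))
handletop (np.float64(317.3040190166243), np.float64(317.99008170468693))
tiptop (np.float64(316.4679304264317), np.float64(222.0423475299117))
```

View pics/w6k.png

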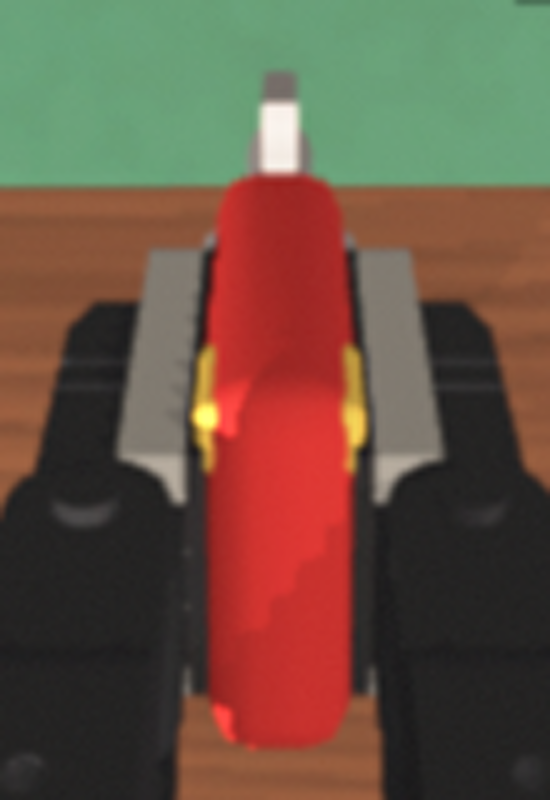

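```bash
python3 - <<'E'
from h import *
s=read_state();print(s['tool_pos'],plan(s,(.6146,.0767,.178),.0135))
E
```

```text
[0.58424593 0.07659787 0.23292547] (array([3.05, 0.04, 5.48]), array([-0.0014,  0.0033, -0.0006]))
```

>>> play_rows(slide=[[1, 0, 1], [2, 0, 2.5], [3.05, 0.04, 4], [3.05, 0.04, 5], [3.05, 0.04, 5.5], [3.05, 0.04, 5.5], [3.05, 0.04, 5.5], [3.05, 0.04, 5.5]], delta_rot=[[-0.001, 0.003, 0], [-0.001, 0.003, 0], [-0.001, 0.003, 0], [-0.001, 0.003, 0], [-0.001, 0.003, 0], [-0.001, 0.003, 0], [-0.001, 0.003, 0], [-0.001, 0.003, 0]])

```text
time: 9.22
tool_pos: [0.6148, 0.0767, 0.1786]
tcp_rot: [-3.141, -0.021, -0.001]
wrist_force: [0.0, -0.1, 0.8]
width: 0.132
```

```bash
python3 - <<'E'
from h import *
import pickle
s=read_state();print(s['time'],s['tool_pos'],yaw_of(s),s['wrist_force'])
c=read_camera('wrist');save(c,'w7.png');s2=read_state();print(s2['tool_pos'],s2['wrist_force'])
a=read_camera('scene');save(a,'a7.png');s2=read_state();print(s2['tool_pos'],s2['wrist_force'])
b=read_camera('side');save(b,'b7.png');pickle.dump((s,c,a,b),open('w7.pkl','wb'))
s2=read_state();print(s2['tool_pos'],s2['wrist_force'],plan(s2,(.6146,.0767,.178),.0135))
Z=lambda n,o,u,v,w,h,k:cv2.imwrite(o,cv2.resize(cv2.imread(n)[v:v+h,u:u+w],None,fx=k,fy=k,interpolation=2))
Z('pics/w7.png','pics/w7z.png',230,80,180,160,4);Z('pics/a7.png','pics/a7z.png',300,170,80,60,8);Z('pics/b7.png','pics/b7z.png',300,150,80,60,8)
E
```

```text
9.2167 [0.61477919 0.07674644 0.17863025] 0.013085637636276142 [ 0.00122611 -0.0930625   0.7562471 ]
[0.61495117 0.0767728  0.17893582] [ 0.21136696 -0.93229529 -0.16650985]
[0.61502987 0.07677984 0.17905758] [0.56382775 0.56883715 0.52752091]
[0.61501126 0.07677792 0.1790157 ] [ 0.27865892 -0.36089142  0.06162856] (array([-0.04,  0.01,  0.1 ]), array([-0.0005, -0.0016, -0.0004]))
```

View pics/w7z.png

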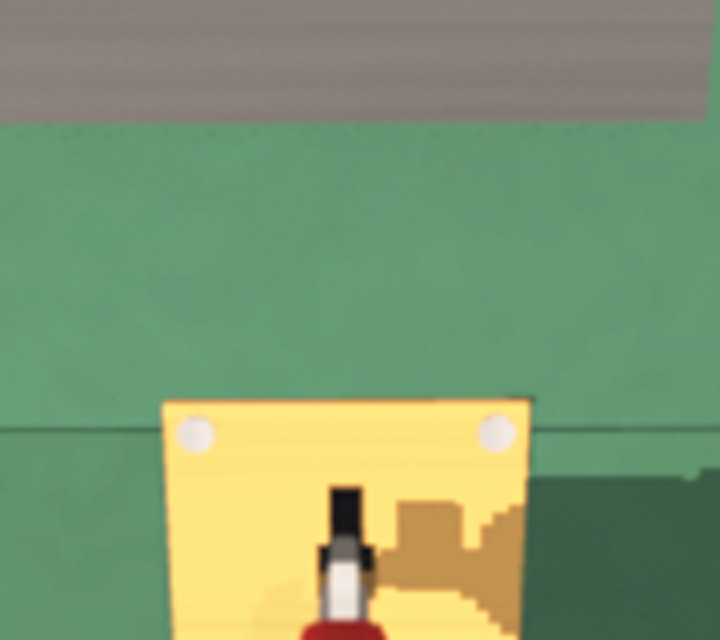

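View pics/a7z.png

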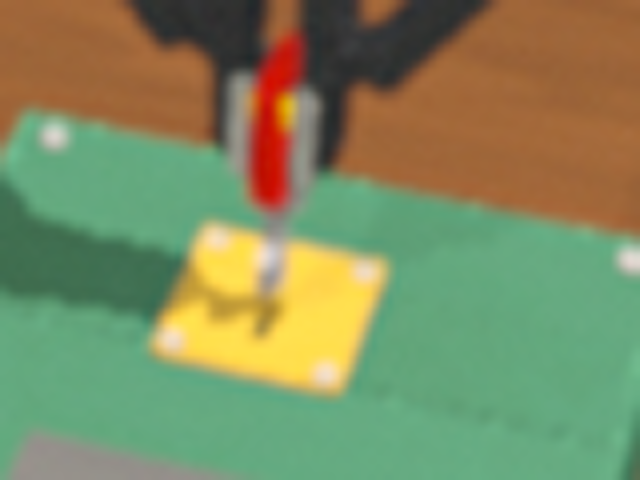

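View pics/b7z.png

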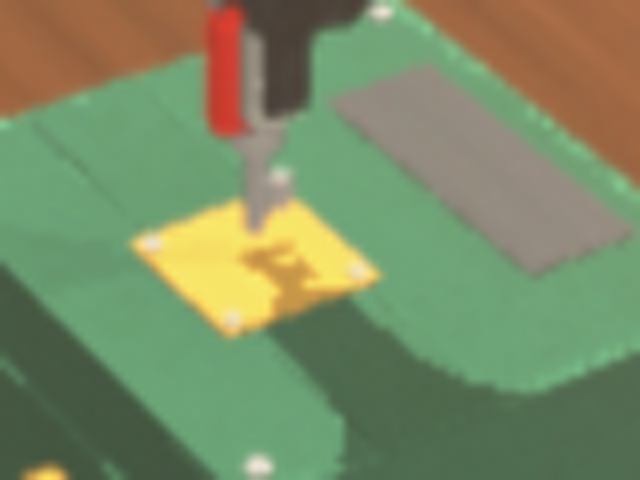

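```bash
python3 - <<'E'
from h import *
import pickle
s,c,a,b=pickle.load(open('w7.pkl','rb'))
g=lambda u,v:(230+(u+.5)/4-.5,80+(v+.5)/4-.5)
I=c['image'].astype(int)
print(I[195:225,316].sum(1)); print(I[217,305:330].sum(1)); print(I[205,305:330].sum(1))
he=np.array(c['hand_eye'])
def tool(uv,dz):
    f=200/np.tan(np.radians(c['fovy'])/2);d=he[:3,:3]@np.array([(uv[0]-c['cx'])/f,-(uv[1]-c['cy'])/f,-1.]);o=he[:3,3];return o+d*(dz-o[2])/d[2]
dz=s['tool_pos'][2]-.112;print(dz)
print('sq edge',tool(g(346.5,546),dz)*1e3,'slot end',tool(g(346.5,487),dz)*1e3)
print('bit low',tool(g(344.5,535),.051)*1e3,tool(g(344.5,535),.048)*1e3,'bit top out',tool(g(344.5,561),.038)*1e3)
E
```

```text
[610 609 610 613 616 600 441 188  69  63  76  73  72  68  65  68  71  70
 136 251 301 311 308 306 336 486 668 696 699 704]
[612 613 616 592 386 143 109 202 294 312 307 308 309 290 202  97  72 119
 325 529 508 483 484 475 432]
[612 614 614 614 614 616 590 352 104  67  71  76  74  68 115 343 571 614
 614 612 613 614 614 598 520]
0.06663024644544978
sq edge [ 3.81136902 -0.1028715  66.63024645] slot end [14.02773081 -0.10998447 66.63024645]
bit low [11.69355003 -0.45850258 51.        ] [12.83624838 -0.46374235 48.        ] bit top out [12.72207368 -0.48038363 38.        ]
```

>>> play_rows(slide=[[-0.08, 0.03, 0], [-0.08, 0.03, 0.3], [-0.08, 0.03, 0.6], [-0.08, 0.03, 0.9], [-0.08, 0.03, 1.1], [-0.08, 0.03, 1.2], [-0.08, 0.03, 1.2], [-0.08, 0.03, 1.2]], delta_rot=[[0, -0.001, 0], [0, -0.001, 0], [0, -0.001, 0], [0, -0.001, 0], [0, -0.001, 0], [0, -0.001, 0], [0, -0.001, 0], [0, -0.001, 0]])

```text
time: 10.03
tool_pos: [0.6141, 0.0765, 0.1668]
tcp_rot: [-3.141, -0.021, -0.0]
wrist_force: [0.0, -0.8, -0.4]
width: 0.132
```

```bash
cat > st.py <<'E'
from h import *
s=read_state();print(s['time'],s['tool_pos'].round(4),'yaw',round(yaw_of(s),4),'F',s['wrist_force'].round(1),'M',s['torque'].round(2),'w',round(s['width'],3))
E
python3 st.py; python3 - <<'E'
from h import *
c=read_camera('wrist');save(c,'w8.png')
cv2.imwrite('pics/w8z.png',cv2.resize(cv2.imread('pics/w8.png')[160:280,230:410],None,fx=4,fy=4,interpolation=2))
E
python3 st.py
```

```text
10.0333 [0.6141 0.0765 0.1668] yaw 0.0131 F [ 0.  -0.8 -0.4] M [ 0.01 -0.03  0.03] w 0.132
10.0833 [0.6143 0.0765 0.167 ] yaw 0.0131 F [-0.1  0.  -0.1] M [ 0.02 -0.01  0.  ] w 0.131
```

View pics/w8z.png

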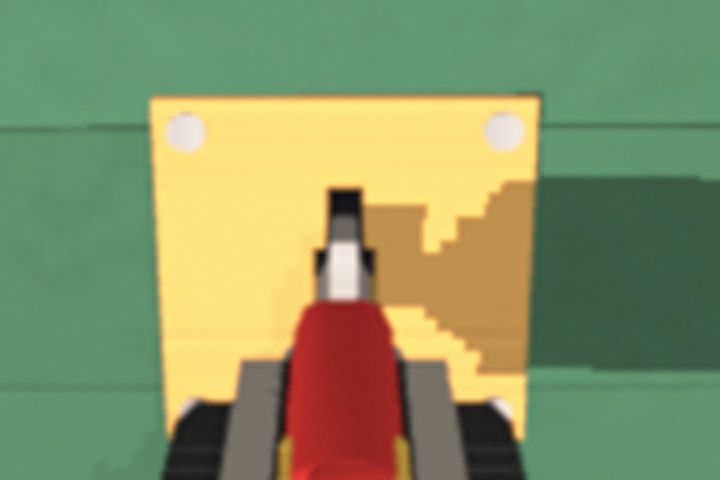

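>>> play_rows(slide=[[0, 0, 0.15], [0, 0, 0.3], [0, 0, 0.45], [0, 0, 0.6], [0, 0, 0.6]], delta_rot=[[0, 0, 0], [0, 0, 0], [0, 0, 0], [0, 0, 0], [0, 0, 0]])

```text
time: 10.5
tool_pos: [0.614, 0.0764, 0.1604]
tcp_rot: [-3.141, -0.021, 0.0]
wrist_force: [0.4, 0.2, -0.5]
width: 0.129
```

```bash
python3 st.py; python3 - <<'E'
from h import *
c=read_camera('wrist');save(c,'w9.png')
cv2.imwrite('pics/w9z.png',cv2.resize(cv2.imread('pics/w9.png')[160:280,230:410],None,fx=4,fy=4,interpolation=2))
E
python3 st.py
```

```text
10.5 [0.614  0.0764 0.1604] yaw 0.0131 F [ 0.4  0.2 -0.5] M [-0.01  0.06  0.03] w 0.129
10.55 [0.614  0.0765 0.1606] yaw 0.0131 F [ 0.  -0.4 -0.5] M [ 0.01 -0.01 -0.  ] w 0.13
```

View pics/w9z.png

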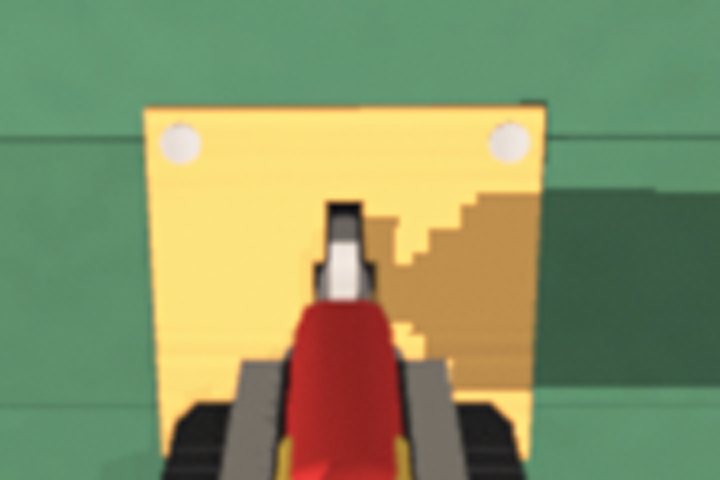

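>>> play_rows(slide=[[0, 0.02, 0.15], [0, 0.02, 0.3], [0, 0.02, 0.45], [0, 0.02, 0.6], [0, 0.02, 0.75], [0, 0.02, 0.9], [0, 0.02, 0.9]], delta_rot=[[0, 0, 0], [0, 0, 0], [0, 0, 0], [0, 0, 0], [0, 0, 0], [0, 0, 0], [0, 0, 0]])

```text
time: 11.13
tool_pos: [0.6137, 0.0762, 0.1511]
tcp_rot: [-3.141, -0.02, 0.001]
wrist_force: [-0.8, -0.7, -1.3]
width: 0.132
```

```bash
python3 st.py; python3 - <<'E'
from h import *
c=read_camera('wrist');save(c,'w10.png')
cv2.imwrite('pics/w10z.png',cv2.resize(cv2.imread('pics/w10.png')[160:280,230:410],None,fx=4,fy=4,interpolation=2))
E
python3 st.py
```

```text
11.1333 [0.6137 0.0762 0.1511] yaw 0.013 F [-0.8 -0.7 -1.3] M [-0.01 -0.04  0.02] w 0.132
11.1833 [0.6139 0.0763 0.1513] yaw 0.0131 F [-0.4  0.8  0.6] M [-0.06  0.01  0.04] w 0.13
```

View pics/w10z.png

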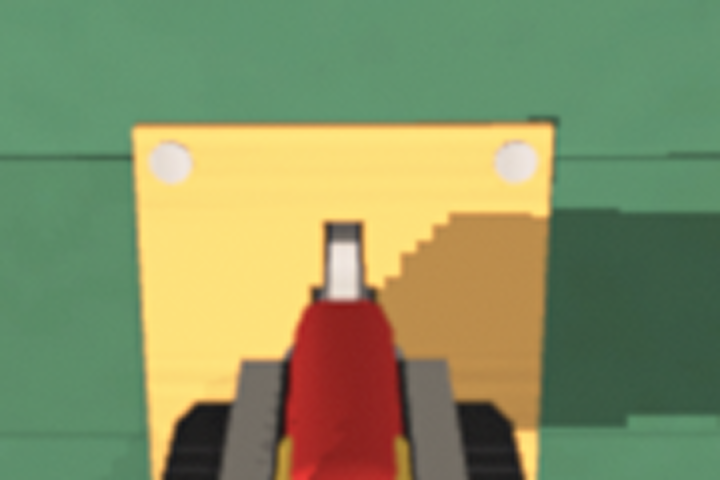

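>>> play_rows(slide=[[0, 0.01, 0.2], [0, 0.01, 0.4], [0, 0.01, 0.6], [0, 0.01, 0.8], [0, 0.01, 1], [0, 0.01, 1.2], [0, 0.01, 1.4], [0, 0.01, 1.5], [0, 0.01, 1.5]], delta_rot=[[0, 0, 0], [0, 0, 0], [0, 0, 0], [0, 0, 0], [0, 0, 0], [0, 0, 0], [0, 0, 0], [0, 0, 0], [0, 0, 0]])

```text
time: 11.93
tool_pos: [0.6136, 0.0761, 0.1359]
tcp_rot: [-3.141, -0.021, 0.002]
wrist_force: [0.7, -0.4, -1.1]
width: 0.13
```

```bash
python3 st.py
```

```text
11.9333 [0.6136 0.0761 0.1359] yaw 0.0131 F [ 0.7 -0.4 -1.1] M [-0.01  0.01  0.02] w 0.13
```

Nearly home; feel down for the shoulder's contact.

>>> play_rows(slide=[[0, 0, 0.07], [0, 0, 0.14], [0, 0, 0.2], [0, 0, 0.2]], delta_rot=[[0, 0, 0], [0, 0, 0], [0, 0, 0], [0, 0, 0]])

```text
time: 12.27
tool_pos: [0.6137, 0.0761, 0.134]
tcp_rot: [-3.141, -0.021, 0.002]
wrist_force: [0.1, -0.2, 0.3]
width: 0.134
```

```bash
python3 st.py
```

```text
12.2667 [0.6137 0.0761 0.134 ] yaw 0.0131 F [ 0.1 -0.2  0.3] M [-0.02 -0.02  0.01] w 0.134
```

>>> play_rows(slide=[[0, 0, 0.05], [0, 0, 0.1], [0, 0, 0.12], [0, 0, 0.12]], delta_rot=[[0, 0, 0], [0, 0, 0], [0, 0, 0], [0, 0, 0]])

```text
time: 12.6
tool_pos: [0.6138, 0.0762, 0.1339]
tcp_rot: [-3.141, -0.021, 0.001]
wrist_force: [-3.5, 0.0, 4.4]
width: 0.13
```

```bash
python3 st.py;python3 - <<'E'
from h import *
c=read_camera('side');save(c,'b11.png')
c=read_camera('wrist');save(c,'w11.png')
cv2.imwrite('pics/b11z.png',cv2.resize(cv2.imread('pics/b11.png')[140:220,280:390],None,fx=6,fy=6,interpolation=2))
E
python3 st.py
```

```text
12.6 [0.6138 0.0762 0.1339] yaw 0.0131 F [-3.5  0.   4.4] M [-0.04  0.43  0.03] w 0.13
12.7 [0.6138 0.0761 0.1339] yaw 0.0131 F [-2.9 -0.2  5.2] M [-0.03  0.47 -0.05] w 0.133
```

View pics/b11z.png

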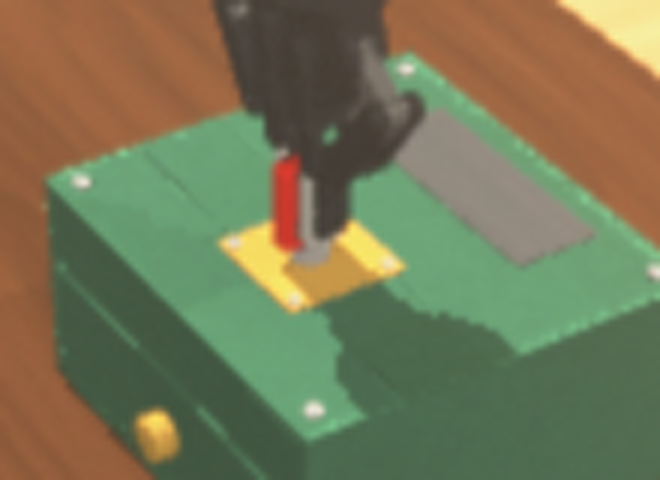

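>>> play_rows(slide=[[0, 0, 0], [0, 0, 0], [0, 0, 0], [0, 0, 0], [0, 0, 0], [0, 0, 0], [0, 0, 0]], delta_rot=[[0, 0, -0.08], [0, 0, -0.16], [0, 0, -0.24], [0, 0, -0.32], [0, 0, -0.4], [0, 0, -0.4], [0, 0, -0.4]])

```text
time: 13.28
tool_pos: [0.6146, 0.0755, 0.1343]
tcp_rot: [3.075, 0.641, 0.001]
wrist_force: [1.3, -2.8, 1.0]
width: 0.13
```

```bash
python3 st.py;python3 - <<'E'
from h import *
c=read_camera('wrist');save(c,'w12.png')
E
```

```text
13.2833 [0.6146 0.0755 0.1343] yaw 0.4109 F [ 1.3 -2.8  1. ] M [-0.74 -0.37 -0.15] w 0.13
```

View pics/w12.png

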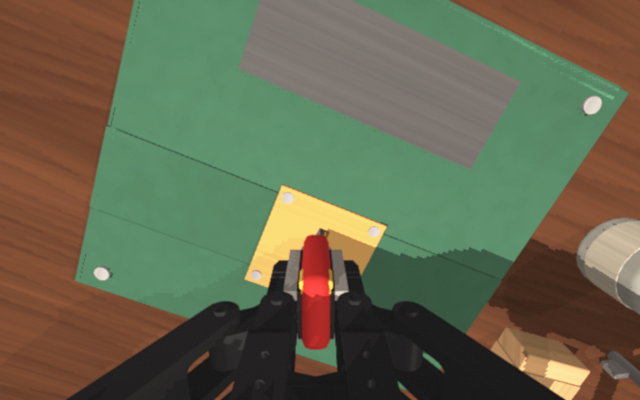

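>>> play_rows(slide=[[0, 0, 0], [0, 0, 0], [0, 0, 0], [0, 0, 0], [0, 0, 0], [0, 0, 0], [0, 0, 0], [0, 0, 0], [0, 0, 0], [0, 0, 0]], delta_rot=[[0, 0, -0.08], [0, 0, -0.16], [0, 0, -0.24], [0, 0, -0.32], [0, 0, -0.4], [0, 0, -0.48], [0, 0, -0.56], [0, 0, -0.62], [0, 0, -0.62], [0, 0, -0.62]])

```text
time: 14.17
tool_pos: [0.6154, 0.0758, 0.1344]
tcp_rot: [2.734, 1.544, 0.004]
wrist_force: [3.6, -1.0, -1.2]
width: 0.128
```

```bash
python3 st.py;python3 - <<'E'
from h import *
c=read_camera('side');save(c,'b13.png')
c=read_camera('wrist');save(c,'w13.png')
E
python3 st.py
```

```text
14.1667 [0.6154 0.0758 0.1344] yaw 1.0282 F [ 3.6 -1.  -1.2] M [-0.16 -0.83 -0.04] w 0.128
14.2667 [0.6152 0.0758 0.1344] yaw 1.029 F [ 4.  -0.3 -1.7] M [-0.12 -0.73 -0.06] w 0.133
```

View pics/b13.png

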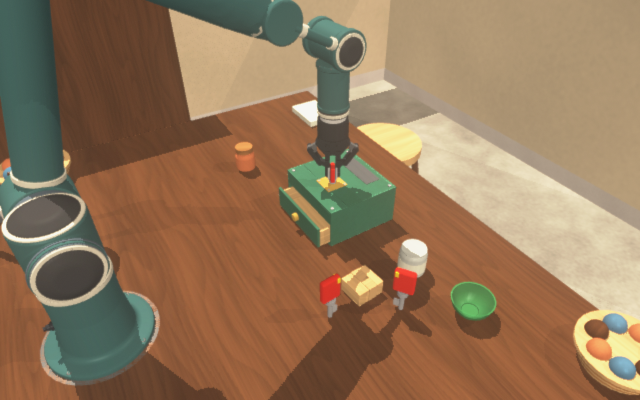

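View pics/w13.png

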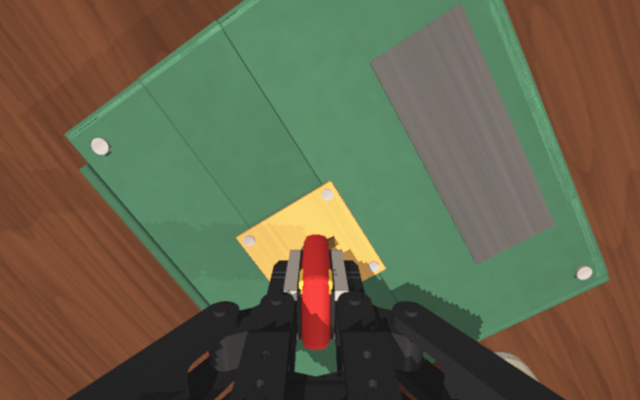

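>>> play_rows(slide=[[0, 0, 0.05], [0, 0, 0.08], [0, 0, 0.08]], delta_rot=[[0, 0, 0], [0, 0, 0], [0, 0, 0]])

```text
time: 14.52
tool_pos: [0.6153, 0.0758, 0.1342]
tcp_rot: [2.734, 1.545, 0.004]
wrist_force: [1.7, -0.4, 3.9]
width: 0.13
```

>>> play_rows(slide=[[0, 0, 0], [0, 0, 0], [0, 0, 0], [0, 0, 0], [0, 0, 0], [0, 0, 0]], delta_rot=[[0, 0, 0], [0, 0, 0], [0, 0, 0], [0, 0, 0], [0, 0, 0], [0, 0, 0]], hand=0.5)

```text
time: 15.02
tool_pos: [0.6149, 0.0758, 0.1339]
tcp_rot: [2.734, 1.545, 0.002]
wrist_force: [-0.4, -0.8, 0.5]
width: 0.501
```

```bash
python3 st.py;python3 - <<'E'
from h import *
c=read_camera('wrist');save(c,'w14.png')
E
```

```text
15.0167 [0.6149 0.0758 0.1339] yaw 1.0284 F [-0.4 -0.8  0.5] M [-0.01 -0.07 -0.02] w 0.501
```

View pics/w14.png

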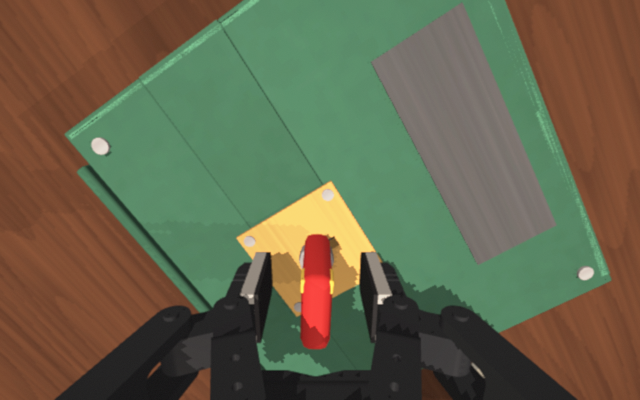

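The fingers (about column 258 and 375) are clear of the handle at (316,290). Going straight up.

>>> play_rows(slide=[[0, 0, -1], [0, 0, -3], [0, 0, -6], [0, 0, -9], [0, 0, -12], [0, 0, -14], [0, 0, -14], [0, 0, -14], [0, 0, -14], [0, 0, -14]], delta_rot=[[0, 0, 0], [0, 0, 0], [0, 0, 0], [0, 0, 0], [0, 0, 0], [0, 0, 0], [0, 0, 0], [0, 0, 0], [0, 0, 0], [0, 0, 0]])

```text
time: 15.9
tool_pos: [0.6137, 0.0758, 0.2722]
tcp_rot: [-2.735, -1.545, 0.002]
wrist_force: [0.1, 0.0, -0.4]
width: 0.498
```

```bash
python3 st.py;python3 - <<'E'
from h import *
s=read_state();c=read_camera('wrist');save(c,'w15.png')
a=read_camera('scene');save(a,'a15.png');b=read_camera('side');save(b,'b15.png')
v,u=np.nonzero(c['depth']>0);I=c['image'].astype(int);red=(I[v,u,0]>150)&(I[v,u,1]<60)
P=np.array([dep(c,(x,y),s) for x,y in zip(u[red],v[red])]);q=P[(abs(P[:,0]-.615)<.04)&(abs(P[:,1]-.076)<.04)]
print('handle top z',np.percentile(q[:,2],[50,90,98]))
for n,x in(('a',a),('b',b)):
  for t in ['drawer_front','bowl','jar','tin']: print(n,t,[(np.round(d['bbox']),round(d['conf'],2)) for d in spot_in(t,x)][:2])
o=cv2.hconcat([cv2.imread('pics/a15.png')[110:310,120:520],cv2.imread('pics/b15.png')[120:320,230:530]]);cv2.imwrite('pics/ab15.png',o)
E
```

```text
15.9 [0.6137 0.0758 0.2722] yaw 1.0284 F [ 0.1  0.  -0.4] M [-0.04 -0.03  0.  ] w 0.498
handle top z [0.14643314 0.15763341 0.15969592]
a drawer_front []
a bowl [(array([333., 203.,  12.,  22.]), 0.72), (array([169., 213.,  34.,  34.]), 0.58)]
a jar [(array([473., 234.,  32.,  37.]), 0.57)]
a tin [(array([231., 220.,  30.,  33.]), 0.63)]
b drawer_front [(array([302., 219.,  56.,  61.]), 0.75)]
b bowl [(array([472., 300.,  48.,  37.]), 0.68)]
b jar [(array([246., 155.,  22.,  26.]), 0.69)]
b tin [(array([414., 260.,  31.,  37.]), 0.94), (array([474., 300.,  46.,  38.]), 0.47)]
```

View pics/w15.png

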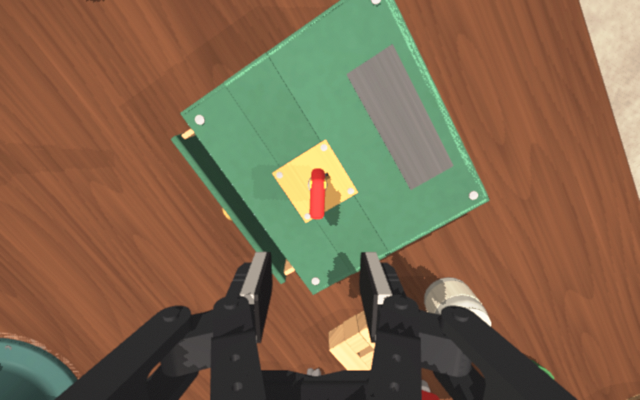

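View pics/ab15.png

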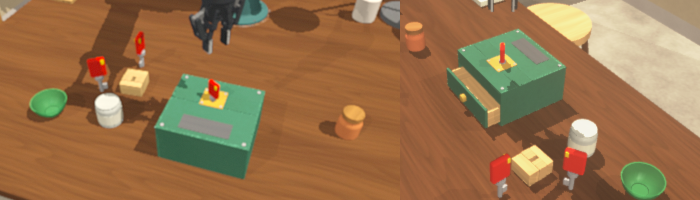

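```bash
python3 -c "
from workcell import *
print(finish_job())"
```

```text
the job is handed in; nothing more can be done
None
```

The key from the stand is in the lock, fully home and turned anticlockwise about 1.0 rad, and the drawer has sprung out. I handed the job in at about 16 s of the 72 s allowed.

**Insertion:** I lined the key up by eye with the wrist camera. It went down almost without force until the shoulder met the plate, at about 5 N upward and 3 N sideways. After the turn I pressed the key down lightly (about 4 N), let go and moved straight up clear.

**Last checks:**
- **Drawer:** the pictures from the side and wrist cameras show it open. I did not measure how far.
- **Key:** it stands turned in the lock. The handle top read about 0.160 m against 0.164 m expected when home. I take that small gap as camera error, because the shoulder was felt on the plate.
- **Bowl, jar and tin:** they sit where they were, within a few pixels. The tin was not detected in the first scene-camera picture, so it was compared in the side view only. The two larger look-alike keys look untouched.
- **Detector disagreements:** in the last scene-camera picture it missed the drawer front and took the key for a bowl. The pictures themselves show both correctly.

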